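# Spin-check the tube carousel and pin it at its loading position

### The job

The tube carousel has just been refitted to its drive unit. Give it a good spin by hand, a turn every three seconds or faster, and let it run untouched for about two seconds to see that it runs free; then, while it still runs, brake it with a light fingertip until it stands still with its red-ringed lock hole under the slot of the bracket. Finally take the red-headed lock pin out of its post and put it down through the slot into the hole until its shoulder sits on the bracket, let go, and leave it locked; be gentle with the sprung carousel, never start the pin into the slot while the carousel is turning, and leave the other things on the bench alone.

Things in the scene. Friction and masses are not known exactly. Their poses are not given: they have to be found in the camera images.
- drive_unit: white round drive unit, 206 mm across, fixed; housing top 48 mm above the bench. Origin on the carousel's axis at bench level, z up. In its axes: control panel on the -x side; dark steel lock bracket on +y: post 104 to 118 mm from the axis, foot to 122 mm, and a flat plate 36 mm wide reaching in to 50 mm from the axis, top 96 and underside 86 mm above the bench, nothing above it
- spindle: vertical spindle that carries the carousel on rubber: under a press, both sink together about 1 mm for every 4 N (7 mm at most) and come back; the rest height varies by 1 mm. Origin on the axis at the underside of the carousel plate, about 62 mm above the bench; does not turn
- carousel_top (a point): point on the axis at the level of the carousel's flat top face (about 76 mm above the bench at rest); does not turn. On that face the outer band, 74 to 95 mm from the axis, is plain and free for braking; microtubes with coloured lids stand 5 mm proud 40 to 58 mm from the axis; the black carrying bar crosses the hub
- carousel (a joint): angle of the carousel on its spindle, rad, counter-clockwise from above positive, any number of turns; at 0 and every multiple of 2 pi the lock hole is exactly under the slot. The carousel is a bright metal plate 190 mm across, 14 mm thick, about 1.4 kg (hidden, varies by a fifth), on an easy bearing: it coasts some ten seconds and turns at a light touch
- lock_hole (a point): centre of the mouth of the lock hole in the carousel's top face: round through hole 13 mm in diameter, 14 mm deep, 66 mm from the axis, red ring round it; turns with the carousel
- bar_end_a (a point): point on top of the black carrying bar, 34 mm from the axis, 90 degrees clockwise (from above) from the lock hole; turns with the carousel. The bar crosses the hub: 80 mm long, 12 mm wide, from 9 to 26 mm above the plate's top face; push its side near an end to spin the carousel
- bar_end_b (a point): the same on the other end of the bar, opposite bar_end_a
- slot (a point): centre of the slot's mouth in the bracket plate's top face, 66 mm from the axis, 96 mm above the bench: through the 10 mm plate, 12.4 mm wide along the turning direction (the drive unit's x), 18 mm long radially (its y), edges bevelled 1.5 mm; red marks on both sides. The carousel's top face lies 10 mm below the plate
- pin_post (a point): centre of the top of the pin post, a dark block 28 mm square at the front right of the drive unit, 122 mm from the axis, 90 mm above the bench: round socket 13 mm in diameter, 42 mm deep, where the lock pin is kept
- lock_pin: loose lock pin, about 45 g, upright. Origin at the centre of the underside of its shoulder, z up towards the head. Below: steel shaft 10 mm in diameter, 38 mm long, the last 7 mm tapering to 5 mm. Above: shoulder disc 23 mm across, 5 mm high, then red grip 20 mm in diameter, 5 to 28 mm above the origin. At the start its shoulder rests on the pin post
- pin_nose (a point): the lower tip of the lock pin, 38 mm below its origin
- tube_rack: green tube rack with capped tubes, 80 x 154 x 119 mm; origin at the centre of its underside; leave alone
- amber_jar: small brown jar with black cap, 52 mm across, 89 mm high; origin at the centre of its underside; leave alone
- media_bottle: clear bottle with orange cap, 66 mm across, 139 mm high; origin at the centre of its underside; leave alone
- marker: black and white marker pen lying, 135 mm long; origin at its underside; leave alone
There are look-alikes about, which are no part of the job. Of the things like the lock_pin, leave any that is green; of the rest the smaller one is meant.

How it is judged:
By the outcome, as a careful person would: the job done as asked, in the order asked, and still so for the second after the job is handed in, with the robot touching nothing.
It also fails if it takes over 67 s, if anything falls off the work surface, if the arm or the gripper's body presses on something with over 40 N, if the wrist force passes 120 N, or if a joint passes its speed limit or range.

### The arm

A 7-joint arm with a two-finger parallel gripper is mounted at the origin on a cart in front of the work surface, level with it; the furniture and walls round the work are solid. World frame = base frame: x ahead of the robot, y to its left, z up, the work surface at z = 0. Lengths are in m, angles in degrees, forces in N, time in s.
With the tool pointing down it reaches from about 0.425 to 0.875 m from the base axis. Payload 4.7 kg.
Tool frame: the origin (TCP) lies at the very end of the fingers, on their centre line; the grasp point (between the pads) lies 19 mm behind it; z points along the fingers, y is the line along which they close (so a half turn about z gives the same grasp; the last joint's range is limited). The gripper opens to 87 mm and grips with 3 to 60 N. Pads are 19 mm wide; open, the fingers measure 117 mm over their backs; the gripper's body (75 mm by 190 mm) begins 51 mm behind the grasp point.
Start: joints at [-73.791, 18.392, -4.016, 83.108, 1.295, 78.541, -3.26], TCP at [0.173, 0.627, 0.223] pointing down, gripper open.
Joint ranges: [-163.93, 163.93], [-17.29, 119.83], [-79.2, 71.16], [3.27, 140.29], [-89.18, 269.18], [5.43, 117.66], [-154.24, 154.24]. Speed limits (degrees/s): [147.25, 147.25, 180, 180, 180, 180, 180].

### API

Orientations are given as [roll, pitch, yaw] about the fixed x, y, z axes, in that order (R = Rz(yaw) Ry(pitch) Rx(roll)).
In Python, from cell import get_obs, eyes, env gives the robot as it stands.
- The arm moves only by the tool servo_tool, never from a script. Its argument "series" is a list that holds one entry, the list of rows, each a list of 7 numbers: the shift along the tool's x, y, z in units of 300 mm (1.0 is 300 mm), then the turn, a rotation vector about the tool's x, y, z in units of pi rad (1.0 is pi rad), then the opening, from 0 (shut) to 1 (fully open). In form: [[[tx, ty, tz, wx, wy, wz, gripper], ...]]. A call has 1 to 12 rows; each row is the pose to reach, as a shift and turn from the pose commanded when the call began, along the tool's axes at that moment, turning the shorter way round; what a row does not reach only later rows make up. A row lasts 1/12 s, in which the tool goes at most 41.7 mm and 7.16 degrees, less where a joint would pass 70% of its speed; a pose out of reach is approached as far as the arm can. A call with a number of a shift or a turn outside -1 to 1 is refused whole. A call with a gripper value outside its range is refused whole. The fingers move at their own pace and stop on an object; "grip_force" is the grip in N (left out, the last holds). Time passes only in rows, so rows that repeat a pose let the fingers close. It gives the time, the measured TCP pose, the force, the opening and the grip force at its end, in the units of the state.
- get_obs(): the state, without advancing time (a new reading comes with each control period).
- eyes.read_camera(name): name is "side" or "top" or "wrist"; returns a dict with "frame" (420x560x3 uint8, red, green, blue), "depth" (420x560 float32, m along the optical axis (not along the pixel's ray), 0 where there is no reading), "fx", "fy", "cx", "cy" (pixels), "origin" and "rotation" of the camera in the world; the wrist camera has in their place "mount" (4x4, takes a point from camera to tool coordinates, whose origin is the TCP and whose axes are the flange's). Camera axes: x right, y down, z forward; pixel columns grow to the right and rows downward; lengths in m; the calibration is good to about 2 mm. A picture is of the moment at which its call begins: read the wrist's pose just before it.
- env.sign_off(): hands the job in; it is judged then, once.
The state is a dict: "time_s": time; "qpos": joint angles; "joint_velocities": joint speeds; "effort": joint torques, N m; "tool_pos": TCP position; "tool_rot": TCP orientation; "force": force on the tool from outside, world axes, zero at the start; "wrist_torque": the same for the moment, N m; "grip_width": finger opening in m; "grasp_force": force on a finger pad.
Only numpy, scipy, OpenCV 4.12 (cv2) and the standard library are available. Lean on these libraries where they do the work, as an engineer would, in place of code of your own. Each camera call takes 0.05 s, during which the arm holds its last target. There are 200 camera calls.

## Working session

There is one attempt and no reset: what is moved stays moved. The work goes in short steps, Python scripts to look and compute and a tool call to move; the robot and the scene stay as the last step left them, time stands still between calls to the robot, and variables do not carry over. Pictures are saved under pics/ and viewed, at most 10 in all, crops included, and the job is handed in when it is done.

Besides the shell and the picture viewer there is one more tool, called after "Call:" as name(argument=value, ...), one argument or row to a line, values as JSON. servo_tool: Moves the arm, as the interface text tells. Shifts and turns lie within -1 to 1; 1 stands for 300 mm of shift or pi rad of turn. Its arguments: {"type":"object","properties":{"series":{"type":"array"},"grip_force":{"type":"number"}},"required":["series"]}

```bash
mkdir -p pics; ls; python3 - <<'E'
from cell import get_obs, eyes
import cv2,numpy as np
o=get_obs()
print({k:np.round(v,4) for k,v in o.items()})
ims=[]
for n in("top","side"):
    c=eyes.read_camera(n); np.savez(f"{n}0.npz",**c)
    print(n,c["fx"],c["cx"],c["cy"],c["origin"],c["rotation"])
    cv2.imwrite(f"pics/{n}0.png",c["frame"][:,:,::-1])
E
```

```text
pics
{'time_s': np.float64(0.0), 'qpos': array([-73.7919,  18.4376,  -4.0152,  83.173 ,   1.2956,  78.5398,
        -3.261 ]), 'joint_velocities': array([-0.0489, -0.0122,  0.0133, -0.0059, -0.047 , -0.028 , -0.1   ]), 'effort': array([-3.00000e-04, -4.91298e+01, -4.04100e-01, -3.12535e+01,
       -6.39000e-02,  4.35000e-02,  2.00000e-04]), 'tool_pos': array([0.1725, 0.6261, 0.2215]), 'tool_rot': array([-1.798948e+02,  6.300000e-03,  1.646004e+02]), 'force': array([-0.3755, -0.1506,  0.8671]), 'wrist_torque': array([-0.0266,  0.0054,  0.0308]), 'grasp_force': np.float64(0.0), 'grip_width': np.float64(0.0867)}
top 512.0804354629107 285.65869516903547 216.08816148866367 [ 0.42468466 -0.28820673  1.28058592] [-177.1502695    -0.6408541   -91.53940664]
side 385.9175851499242 270.6492862890189 209.53870422911967 [0.15707918 0.40417574 0.44482342] [-114.32549635    0.86628093 -153.88499238]
```

View pics/top0.png

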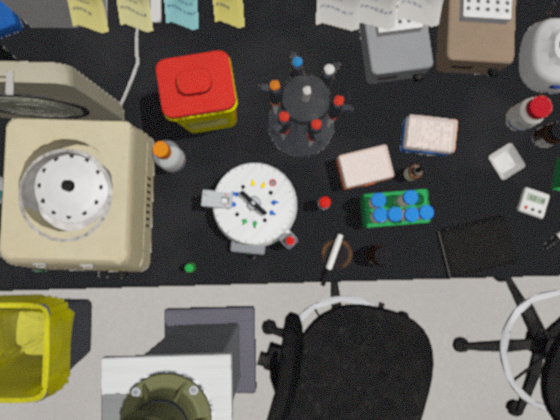

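View pics/side0.png

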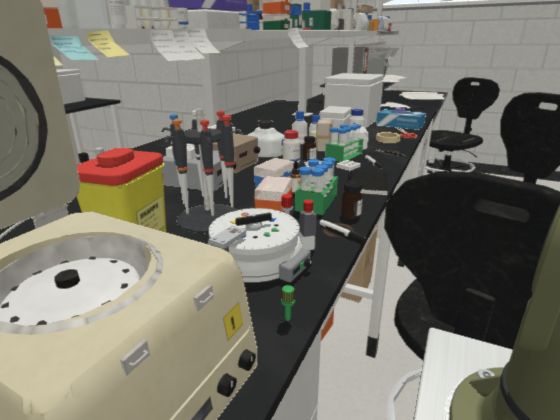

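The top view shows the carousel at about (255,205), the bracket plate at (215,198) and the panel at (248,247). There are three candidates for the lock pin:
- red at (289,240), on a grey post at the front right
- red at (324,203), standing on the bench
- green at (190,267), excluded by colour

I'll measure these and check them in a close crop.

```bash
cat > h.py <<'E'
import numpy as np,cv2
from scipy.spatial.transform import Rotation as R
from cell import get_obs, eyes
def pose(o):
    T=np.eye(4);T[:3,:3]=R.from_euler('xyz',o['tool_rot'],degrees=True).as_matrix();T[:3,3]=o['tool_pos'];return T
def cam(n):
    o=get_obs();c=dict(eyes.read_camera(n));T=np.eye(4)
    if n=="wrist": T=pose(o)@c["mount"]
    else: T[:3,:3]=R.from_euler('xyz',c["rotation"],degrees=True).as_matrix() if np.size(c["rotation"])==3 else c["rotation"];T[:3,3]=c["origin"]
    c["T"]=T;c["t"]=o["time_s"];return c
def cloud(c):
    d=c["depth"];v,u=np.mgrid[:d.shape[0],:d.shape[1]]
    p=np.stack([(u-c["cx"])/c["fx"]*d,(v-c["cy"])/c["fy"]*d,d],-1)
    P=p@c["T"][:3,:3].T+c["T"][:3,3];P[d<=0]=np.nan;return P
def proj(c,p):
    q=(np.asarray(p)-c["T"][:3,3])@c["T"][:3,:3]
    return np.stack([q[...,0]/q[...,2]*c["fx"]+c["cx"],q[...,1]/q[...,2]*c["fy"]+c["cy"]],-1)
def onplane(c,uv,z):
    uv=np.atleast_2d(uv).astype(float);r=np.stack([(uv[:,0]-c["cx"])/c["fx"],(uv[:,1]-c["cy"])/c["fy"],np.ones(len(uv))],-1)@c["T"][:3,:3].T
    o=c["T"][:3,3];return o+r*((z-o[2])/r[:,2])[:,None]
E
python3 - <<'E'
from h import *
c=cam("top");P=cloud(c);f=c["frame"]
for uv in[(255,215),(215,198),(289,240),(324,203),(190,267),(252,203),(375,256),(170,155),(395,210),(335,252),(300,280)]:
    print(uv,P[uv[1],uv[0]].round(4))
hsv=cv2.cvtColor(f,cv2.COLOR_RGB2HSV)
m=((hsv[...,0]<8)|(hsv[...,0]>172))&(hsv[...,1]>150)&(hsv[...,2]>90)
n,l,s,ce=cv2.connectedComponentsWithStats(m.astype(np.uint8))
for i in range(1,n):
    if s[i,4]>3 and 180<ce[i][0]<345 and 150<ce[i][1]<280:
        print(ce[i].round(1),s[i],np.nanmedian(P[l==i],0).round(4),np.nanmax(P[l==i],0).round(3))
# carousel disc
Z=P[...,2];b=(Z>.066)&(Z<.086);b[:, :150]=0;b[:150]=0;b[262:]=0;b[:,330:]=0
n,l,s,ce=cv2.connectedComponentsWithStats(b.astype(np.uint8));i=1+s[1:,4].argmax()
cn=max(cv2.findContours((l==i).astype(np.uint8),0,1)[0],key=cv2.contourArea)
print(s[i],cv2.minEnclosingCircle(cn),np.nanmedian(Z[l==i]))
big=cv2.resize(f[150:285,175:345],None,fx=4.6,fy=4.4,interpolation=3)
cv2.imwrite("pics/crop1.png",big[...,::-1]);print(big.shape)
E
```

```text
(255, 215) [ 0.4887 -0.2312  0.076 ]
(215, 198) [ 0.5297 -0.1403  0.0944]
(289, 240) [ 0.4277 -0.3088  0.1215]
(324, 203) [ 0.5122 -0.3938  0.0845]
(190, 267) [ 0.3706 -0.075   0.068 ]
(252, 203) [ 0.5146 -0.2266  0.1105]
(375, 256) [ 0.3853 -0.5083  0.0894]
(170, 155) [ 0.631  -0.0399  0.1043]
(395, 210) [ 0.4892 -0.5509  0.1244]
(335, 252) [ 0.3954 -0.4232  0.0176]
(300, 280) [ 0.3276 -0.3358 -0.0037]
[325.  201.4] [320 196  12  12 115] [ 0.5166 -0.3963  0.0841] [ 0.536 -0.384  0.092]
[289.5 240.3] [286 237   8   8  49] [ 0.4275 -0.3109  0.1187] [ 0.435 -0.302  0.125]
[ 214  164   80   80 4520] ((253.2490234375, 203.5758819580078), 40.31627655029297) 0.07693092423926251
(594, 782, 3)
```

View pics/crop1.png

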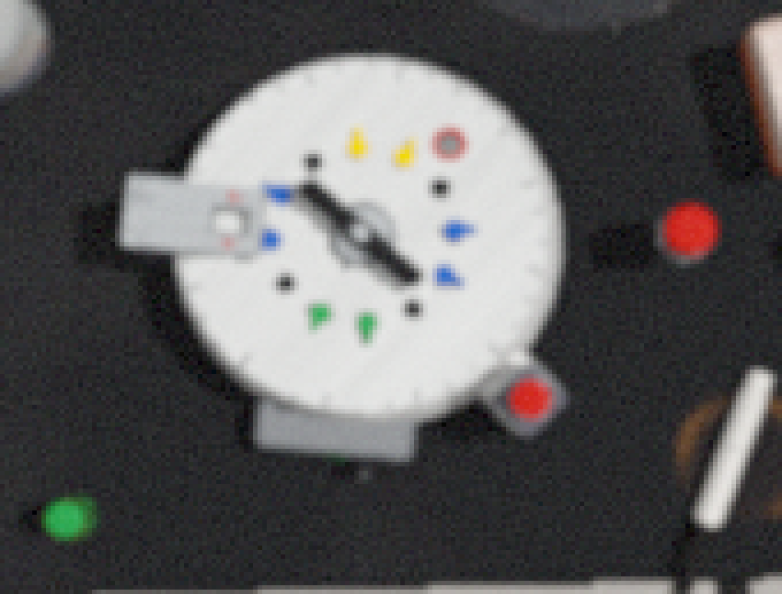

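The close crop confirms the choice. The lock pin is the red head on the grey post at (289,240), the smaller of the two reds; the one at (325,201) is larger and stands on the bench. In full-image pixels the lock hole is near (273,183), the slot near (225,201), and the bar ends near (241,192) and (265,213).

```bash
python3 - <<'E'
from h import *
from scipy.optimize import least_squares
c=dict(np.load("top0.npz"));T=np.eye(4);T[:3,:3]=R.from_euler('xyz',c["rotation"],degrees=True).as_matrix();T[:3,3]=c["origin"];c["T"]=T
f=c["frame"];g=cv2.cvtColor(f,cv2.COLOR_RGB2GRAY)
# bright disc edge pts by radial scan
ctr=np.array([255,203.5]);pts=[]
for a in np.deg2rad(np.arange(-150,150,3)):
    r=np.arange(30,52,.25);q=ctr+r[:,None]*[np.cos(a),np.sin(a)]
    v=cv2.remap(g,q[:,0].astype(np.float32)[None],q[:,1].astype(np.float32)[None],1)[0].astype(float)
    d=np.diff(cv2.blur(v[:,None],(1,5))[:,0]);k=d.argmin()
    if d[k]<-6: pts.append(q[k])
W=onplane(c,np.array(pts),.076)[:,:2]
s=least_squares(lambda p:np.hypot(*(W-p[:2]).T)-p[2],[.515,-.228,.095],loss='soft_l1',f_scale=.001);print("axis",s.x,len(W))
A=s.x[:2]
for n,uv,z in[("slot",(224.6,200.7),.096),("hole",(272.8,182.7),.076),("barA",(241.3,192.5),.102),("barB",(265.2,213.2),.102),("pin",(289.5,240.3),.117)]:
    w=onplane(c,uv,z)[0][:2];d=w-A;print(n,w.round(4),np.hypot(*d).round(4),np.rad2deg(np.arctan2(d[1],d[0])).round(1))
w=cam("wrist");print(w["mount"].round(4),w["fx"],w["cx"],w["cy"])
E
```

```text
axis [ 0.51398604 -0.23072375  0.09990347] 98
slot [ 0.5227 -0.1626] 0.0687 82.7
hole [ 0.564 -0.275] 0.0668 -41.5
barA [ 0.5402 -0.2021] 0.0388 47.6
barB [ 0.4909 -0.256 ] 0.0343 -132.4
pin [ 0.427 -0.31 ] 0.1177 -137.7
[[ 2.000e-04 -9.682e-01 -2.501e-01  6.850e-02]
 [ 1.000e+00  3.000e-04 -2.000e-04 -3.000e-04]
 [ 2.000e-04 -2.501e-01  9.682e-01 -1.627e-01]
 [ 0.000e+00  0.000e+00  0.000e+00  1.000e+00]] 296.3242376956696 283.80653018507616 207.88898095563326
```

```bash
cat >> h.py <<'E'
def rows(targets,o=None,yaw=None):
    """world TCP targets (x,y,z) -> shifts in tool axes /0.3 ; keeps pointing"""
    o=o or get_obs();T=pose(o)
    return ((np.asarray(targets)-T[:3,3])@T[:3,:3]/.3).round(4).tolist()
E
python3 - <<'E'
from h import *
c=cam("top");P=cloud(c)
for y0 in np.arange(.75,-.3,-.1):
  print(round(y0,2),[ (round(x0,2),round(float(np.nanmax(P[...,2][(abs(P[...,1]-y0)<.05)&(abs(P[...,0]-x0)<.05)],initial=-9)),3)) for x0 in np.arange(.2,.8,.1)])
print(rows([[.30,.55,.42],[.45,.2,.42],[.472,-.234,.25]]))
E
```

```text
0.75 [(np.float64(0.2), -0.668), (np.float64(0.3), -9.0), (np.float64(0.4), -9.0), (np.float64(0.5), -9.0), (np.float64(0.6), -9.0), (np.float64(0.7), -9.0), (np.float64(0.8), -9.0)]
0.65 [(np.float64(0.2), -0.361), (np.float64(0.3), -0.36), (np.float64(0.4), -9.0), (np.float64(0.5), -9.0), (np.float64(0.6), -9.0), (np.float64(0.7), -9.0), (np.float64(0.8), -9.0)]
0.55 [(np.float64(0.2), -0.355), (np.float64(0.3), -0.355), (np.float64(0.4), -9.0), (np.float64(0.5), -9.0), (np.float64(0.6), -9.0), (np.float64(0.7), -9.0), (np.float64(0.8), -9.0)]
0.45 [(np.float64(0.2), -0.353), (np.float64(0.3), 0.005), (np.float64(0.4), 0.008), (np.float64(0.5), 0.011), (np.float64(0.6), 0.005), (np.float64(0.7), 0.006), (np.float64(0.8), 0.004)]
0.35 [(np.float64(0.2), -0.848), (np.float64(0.3), 0.008), (np.float64(0.4), 0.192), (np.float64(0.5), 0.192), (np.float64(0.6), 0.184), (np.float64(0.7), 0.007), (np.float64(0.8), 0.003)]
0.25 [(np.float64(0.2), -0.845), (np.float64(0.3), 0.009), (np.float64(0.4), 0.198), (np.float64(0.5), 0.199), (np.float64(0.6), 0.2), (np.float64(0.7), 0.377), (np.float
[... 337 characters left out ...]
p.float64(0.7), 0.511), (np.float64(0.8), 0.441)]
-0.05 [(np.float64(0.2), 0.0), (np.float64(0.3), 0.008), (np.float64(0.4), 0.071), (np.float64(0.5), 0.009), (np.float64(0.6), 0.145), (np.float64(0.7), 0.244), (np.float64(0.8), 0.44)]
-0.15 [(np.float64(0.2), 0.001), (np.float64(0.3), 0.007), (np.float64(0.4), 0.082), (np.float64(0.5), 0.106), (np.float64(0.6), 0.084), (np.float64(0.7), 0.245), (np.float64(0.8), 0.435)]
-0.25 [(np.float64(0.2), 0.231), (np.float64(0.3), 0.176), (np.float64(0.4), 0.101), (np.float64(0.5), 0.109), (np.float64(0.6), 0.242), (np.float64(0.7), 0.28), (np.float64(0.8), 0.442)]
[[-0.4771, -0.1333, -0.6596], [-1.2689, -1.1254, -0.6587], [-1.7237, -2.5001, -0.0908]]
```

Call:
servo_tool(
  series=[
    [[-0.8,-0.56,-0.36,0,0,0,0],[-0.8,-0.56,-0.36,0,0,0,0],[-0.8,-0.56,-0.36,0,0,0,0],[-0.8,-0.56,-0.36,0,0,0,0],[-0.8,-0.56,-0.36,0,0,0,0],[-0.8,-0.56,-0.36,0,0,0,0],[-0.8,-0.56,-0.36,0,0,0,0],[-0.8,-0.56,-0.36,0,0,0,0],[-0.8,-0.56,-0.36,0,0,0,0]],
  ],
)

```text
time_s: 1.0
tool_pos: [0.3648, 0.3964, 0.3333]
tool_rot: [179.8, 0.2, 164.0]
force: [1.1, 0.1, -0.1]
grip_width: 0.0351
grasp_force: 0.0
```

Call:
servo_tool(
  series=[
    [[-0.42,-0.85,0,0,0,0,0],[-0.42,-0.85,0,0,0,0,0],[-0.42,-0.85,0,0,0,0,0],[-0.42,-0.85,0,0,0,0,0],[-0.42,-0.85,0,0,0,0,0],[-0.42,-0.85,0,0,0,0,0],[-0.42,-0.85,0,0,0,0,0]],
  ],
)

```text
time_s: 1.58
tool_pos: [0.4131, 0.1191, 0.3305]
tool_rot: [180.0, 0.0, 164.5]
force: [1.3, 0.2, 0.6]
grip_width: 0.0003
grasp_force: 0.0
```

```bash
python3 -c "
from h import *
print(get_obs()['tool_pos'],get_obs()['tool_rot'],rows([[.455,-.13,.26],[.472,-.234,.15]]))"
```

```text
[0.41311265 0.1191058  0.33048942] [1.79977723e+02 7.51723461e-03 1.64546259e+02] [[-0.3558, -0.7632, 0.2347], [-0.5027, -1.0824, 0.6013]]
```

Call:
servo_tool(
  series=[
    [[-0.46,-1.0,0.24,0,0,0,0],[-0.46,-1.0,0.24,0,0,0,0],[-0.46,-1.0,0.24,0,0,0,0],[-0.46,-1.0,0.24,0,0,0,0],[-0.46,-1.0,0.24,0,0,0,0],[-0.46,-1.0,0.24,0,0,0,0],[-0.46,-1.0,0.24,0,0,0,0],[-0.46,-1.0,0.24,0,0,0,0],[-0.46,-1.0,0.24,0,0,0,0],[-0.46,-1.0,0.24,0,0,0,0],[-0.46,-1.0,0.24,0,0,0,0]],
  ],
)

```text
time_s: 2.5
tool_pos: [0.4667, -0.203, 0.2582]
tool_rot: [180.0, -0.1, 164.6]
force: [0.5, 1.9, -0.5]
grip_width: 0.0007
grasp_force: 0.0
```

```bash
python3 -c "
from h import *
import pickle
o=get_obs();c=cam('wrist');pickle.dump(c,open('w1.pkl','wb'));print(o['tool_pos'],o['joint_velocities'].round(2))
cv2.imwrite('pics/w1.png',c['frame'][...,::-1])"
```

```text
[ 0.46668723 -0.20300608  0.25820358] [-0.95 -1.11 -1.98  0.21 -0.07  0.    0.05]
```

View pics/w1.png

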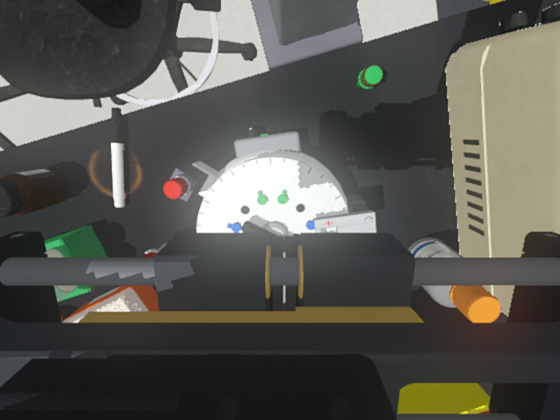

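The wrist view shows the lock pin at (175,188), the slot with its red marks at about (328,223), and the near half of the carousel. I'll refine the geometry from this view.

```bash
python3 - <<'E'
from h import *
import pickle
from scipy.optimize import least_squares
c=pickle.load(open('w1.pkl','rb'));f=c["frame"];g=cv2.cvtColor(f,cv2.COLOR_RGB2GRAY)
hsv=cv2.cvtColor(f,cv2.COLOR_RGB2HSV);P=cloud(c)
m=((hsv[...,0]<10)|(hsv[...,0]>170))&(hsv[...,1]>90)&(hsv[...,2]>80);m[:, :150]=0;m[:150]=0;m[240:]=0;m[:,380:]=0
n,l,s,ce=cv2.connectedComponentsWithStats(m.astype(np.uint8))
for i in range(1,n):
    if s[i,4]>2: print(ce[i].round(1),s[i],onplane(c,ce[i],.096)[0].round(4),np.nanmedian(P[l==i],0).round(4))
A=np.array([.515,-.2295]);pts=[]
for a in np.deg2rad(np.arange(100,250,2)):
    r=np.arange(.085,.101,.0003);w=np.c_[A[0]+r*np.cos(a),A[1]+r*np.sin(a),0*r+.076];q=proj(c,w).astype(np.float32)
    v=cv2.remap(g,q[:,0][None],q[:,1][None],1)[0].astype(float);d=np.diff(cv2.blur(v[:,None],(1,5))[:,0]);k=d.argmin()
    if d[k]<-4: pts.append(w[k,:2])
W=np.array(pts)
for fr in(0,1):
    s=least_squares(lambda p:np.hypot(*(W-p[:2]).T)-(p[2] if fr else .095),[*A,.095],loss='soft_l1',f_scale=.0005);print("axis",s.x.round(4),len(W),np.median(abs(s.fun)))
cr=cv2.resize(f[150:240,160:390],None,fx=3.4,fy=3.4,interpolation=3);cv2.imwrite("pics/crop2.png",cr[...,::-1])
Z=P[...,2];print("plate z",np.nanmedian(Z[(abs(np.hypot(P[...,0]-.515,P[...,1]+.2295)-.084)<.006)]))
E
```

```text
[173.4 188.2] [163 178  24  22 362] [ 0.4269 -0.3198  0.096 ] [ 0.4251 -0.3109  0.118 ]
axis [ 0.5159 -0.2304  0.095 ] 63 0.0004036919825444185
axis [ 0.5161 -0.2304  0.0952] 63 0.00037928836720824144
plate z 0.36843943340149754
```

View pics/crop2.png

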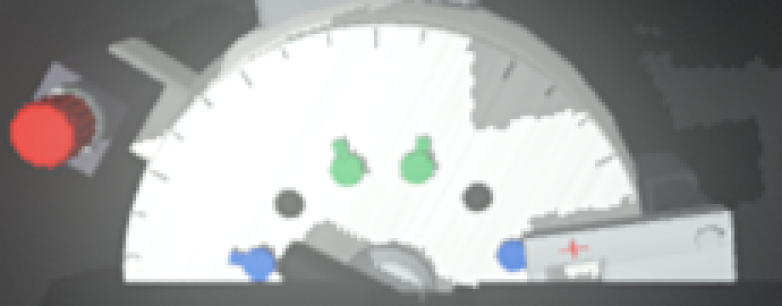

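```bash
python3 -c "
from h import *
print(rows([[.473,-.234,.12],[.473,-.234,.0905]]))"
```

```text
[[-0.0475, -0.0977, 0.4613], [-0.0476, -0.0977, 0.5597]]
```

Call:
servo_tool(
  series=[
    [[-0.048,-0.098,0.3,0,0,0,0],[-0.048,-0.098,0.3,0,0,0,0],[-0.048,-0.098,0.46,0,0,0,0],[-0.048,-0.098,0.46,0,0,0,0],[-0.048,-0.098,0.51,0,0,0,0],[-0.048,-0.098,0.55,0,0,0,0],[-0.048,-0.098,0.56,0,0,0,0],[-0.048,-0.098,0.56,0,0,0,0],[-0.048,-0.098,0.56,0,0,0,0]],
  ],
)

```text
time_s: 3.3
tool_pos: [0.4736, -0.2358, 0.0914]
tool_rot: [180.0, 0.1, 164.7]
force: [1.1, -0.8, 0.8]
grip_width: 0.0004
grasp_force: 0.0
```

```bash
python3 -c "
from h import *
o=get_obs();print(o['tool_pos'],o['force'])
A=np.array([.516,-.2304])
th=np.deg2rad([-175,-172,-167,-159,-148,-134,-117,-98,-77,-60,-50]);r=np.array([43,42,40,38.5,38,38,38,38,38,40,42])/1e3
z=np.array([.09]*9+[.125,.16])
W=np.c_[A[0]+r*np.cos(th),A[1]+r*np.sin(th),z]
for w,q in zip(W,rows(W)):print(w.round(4),np.round(q,3))
"
```

```text
[ 0.47359769 -0.23579318  0.0914496 ] [ 1.13446227 -0.7641223   0.79371436]
[ 0.4732 -0.2341  0.09  ] [0.003 0.005 0.005]
[ 0.4744 -0.2362  0.09  ] [-0.003 -0.001  0.005]
[ 0.477  -0.2394  0.09  ] [-0.014 -0.009  0.005]
[ 0.4801 -0.2442  0.09  ] [-0.028 -0.021  0.005]
[ 0.4838 -0.2505  0.09  ] [-0.046 -0.038  0.005]
[ 0.4896 -0.2577  0.09  ] [-0.071 -0.056  0.005]
[ 0.4987 -0.2643  0.09  ] [-0.106 -0.069  0.005]
[ 0.5107 -0.268   0.09  ] [-0.148 -0.071  0.005]
[ 0.5245 -0.2674  0.09  ] [-0.192 -0.057  0.005]
[ 0.536 -0.265  0.125] [-0.226 -0.039 -0.112]
[ 0.543  -0.2626  0.16  ] [-0.247 -0.025 -0.228]
```

Call:
servo_tool(
  series=[
    [[-0.003,-0.001,0.004,0,0,0,0],[-0.014,-0.009,0.004,0,0,0,0],[-0.028,-0.021,0.004,0,0,0,0],[-0.046,-0.038,0.004,0,0,0,0],[-0.071,-0.056,0.004,0,0,0,0],[-0.106,-0.069,0.004,0,0,0,0],[-0.148,-0.071,0.004,0,0,0,0],[-0.192,-0.057,0.004,0,0,0,0],[-0.222,-0.04,-0.115,0,0,0,0],[-0.23,-0.03,-0.23,0,0,0,0]],
  ],
)

```text
time_s: 4.13
tool_pos: [0.5375, -0.2637, 0.1588]
tool_rot: [-179.9, -0.2, 164.6]
force: [0.3, 0.4, 0.0]
grip_width: 0.0011
grasp_force: 0.0
```

```bash
cat > ang.py <<'E'
from h import *
import pickle
A=np.array([.516,-.2304])
def polar(c,z=.077):
    a=np.deg2rad(np.arange(0,360,1.));r=np.arange(.040,.074,.001)
    aa,rr=np.meshgrid(a,r,indexing='ij')
    q=proj(c,np.stack([A[0]+rr*np.cos(aa),A[1]+rr*np.sin(aa),0*rr+z],-1)).astype(np.float32)
    return cv2.remap(c["frame"],q[...,0],q[...,1],1).astype(float)
def bar(c):
    # dark bar orientation (mod 180) within 33 mm of the axis
    g=np.arange(-.033,.0331,.001);X,Y=np.meshgrid(g,g,indexing='ij');q=proj(c,np.stack([X+A[0],Y+A[1],0*X+.102],-1)).astype(np.float32)
    v=cv2.cvtColor(cv2.remap(c["frame"],q[...,0],q[...,1],1),cv2.COLOR_RGB2GRAY).astype(float);w=np.clip(90-v,0,60)*(X**2+Y**2<.033**2)
    x=(w*X).sum()/w.sum();y=(w*Y).sum()/w.sum()
    t=.5*np.arctan2(2*(w*(X-x)*(Y-y)).sum(),(w*((X-x)**2-(Y-y)**2)).sum());return np.rad2deg(t)
def angle(c,ref):
    """hole rotation (deg) of c against ref, score; bracket region of both masked"""
    p,q=polar(c),polar(ref);ok=np.abs((np.arange(360)-84+180)%360-180)>24
    sc=[]
    for s in range(360):
        k=ok&np.roll(ok,s);a=p[k];b=np.roll(q,s,0)[k]
        bright=a.mean((1,2))>110   # drop rows hidden by the gripper
        a,b=a[bright],b[bright]
        sc.append(np.corrcoef(a.ravel(),b.ravel())[0,1] if bright.sum()>80 else -1)
    sc=np.array(sc);k=sc.argmax();l,m,n=sc[k-1],sc[k],sc[(k+1)%360]
    return (k+.5*(l-n)/(l-2*m+n)),m
def ref():
    c=dict(np.load("top0.npz"));T=np.eye(4);T[:3,:3]=R.from_euler('xyz',c["rotation"],degrees=True).as_matrix();T[:3,3]=c["origin"];c["T"]=T;return c
E
python3 - <<'E'
from ang import *
F=ref();print("ref bar",bar(F))
print(get_obs()["tool_pos"],get_obs()["time_s"])
C=[]
for i in range(3):
    c=cam("top");C.append(c);print(c["t"],angle(c,F),bar(c))
cv2.imwrite("pics/t2.png",cv2.resize(C[-1]["frame"][130:290,170:350],None,fx=3.5,fy=3.5)[...,::-1])
print(rows([[.434,-.2085,.14],[.434,-.2085,.084]]))
E
```

```text
ref bar 46.414672383253595
[ 0.53751903 -0.26374555  0.15876441] 4.1333
4.1333 (np.float64(306.12770344799156), np.float64(0.32692865994550835)) -40.01011021267909
4.1833 (np.float64(317.2138265573863), np.float64(0.38699717667604283)) -38.848648133584646
4.2333 (np.float64(328.4406014506002), np.float64(0.3587404840799294)) -37.68646230796848
[[0.3899, 0.0907, 0.0723], [0.3911, 0.091, 0.259]]
```

Call:
servo_tool(
  series=[
    [[0.13,0.03,0.04,0,0,0,0],[0.26,0.06,0.06,0,0,0,0],[0.39,0.091,0.08,0,0,0,0],[0.39,0.091,0.16,0,0,0,0],[0.39,0.091,0.22,0,0,0,0],[0.39,0.091,0.25,0,0,0,0],[0.39,0.091,0.25,0,0,0,0],[0.39,0.091,0.25,0,0,0,0]],
  ],
)

```text
time_s: 4.95
tool_pos: [0.4307, -0.207, 0.084]
tool_rot: [-179.8, -0.1, 164.5]
force: [1.5, -0.3, 0.0]
grip_width: 0.0003
grasp_force: 0.0
```

```bash
python3 - <<'E'
from ang import *
F=ref();o=get_obs();print(o["tool_pos"],o["time_s"],o["force"])
T=[];H=[]
for i in range(4):
    c=cam("top");a,s=angle(c,F);T.append(c["t"]);H.append(a);print(c["t"],a,s,bar(c))
pickle.dump(c,open("c3.pkl","wb"))
cv2.imwrite("pics/t3.png",cv2.resize(c["frame"][130:290,170:350],None,fx=3.5,fy=3.5)[...,::-1])
E
```

```text
[ 0.43074652 -0.20697403  0.08397055] 4.95 [ 1.50522546 -0.32891304  0.00984621]
4.95 320.1391118135086 0.4242433482199164 6.8837967087773695
5.0 332.12626661610517 0.369485877605643 18.523452160372603
5.05 343.4372237561518 0.4832221647917737 29.84568688694374
5.1 355.11835943810104 0.45045926884786824 41.32156694200534
```

View pics/t3.png

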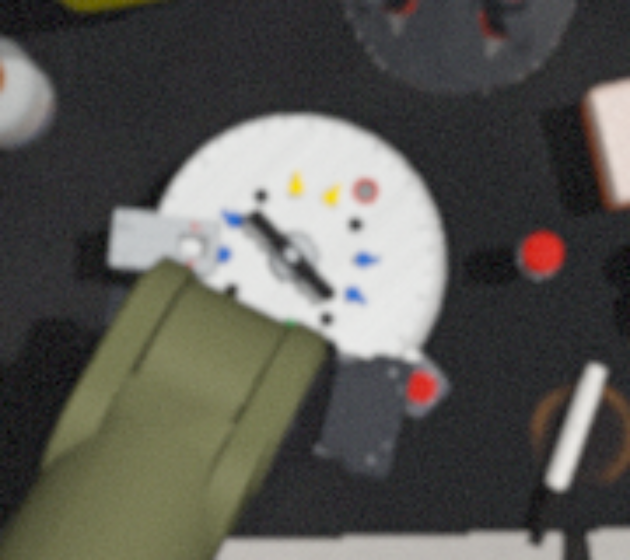

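Call:
servo_tool(
  series=[
    [[-0.012,0,0,0,0,0,0],[-0.012,0,0,0,0,0,0],[-0.012,0,0,0,0,0,0],[-0.012,0,0,0,0,0,0],[-0.012,0,0,0,0,0,0],[-0.012,0,0,0,0,0,0],[-0.012,0,0,0,0,0,0],[-0.012,0,0,0,0,0,0],[-0.012,0,0,0,0,0,0],[-0.012,0,0.006,0,0,0,0],[-0.012,0,0.01,0,0,0,0],[-0.012,0,0.013,0,0,0,0]],
  ],
)

```text
time_s: 6.15
tool_pos: [0.4346, -0.2069, 0.0804]
tool_rot: [180.0, -0.0, 164.6]
force: [0.0, 0.4, -0.0]
grip_width: 0.0002
grasp_force: 0.0
```

```bash
cat > m.py <<'E'
from ang import *
import sys
o=get_obs();print("tcp",o["tool_pos"].round(4),"F",o["force"].round(2))
n=int(sys.argv[1]);a=[]
for i in range(n):
    c=cam("top");b=bar(c)
    # which end: red ring 90 deg ccw from bar_end_a -> compare redness at both candidate hole places (ring 66 mm)
    h=[]
    for k in(b+90,b-90):
        k=np.deg2rad(k);g=np.arange(-.008,.0081,.001);X,Y=np.meshgrid(g,g)
        q=proj(c,np.stack([A[0]+.066*np.cos(k)+X,A[1]+.066*np.sin(k)+Y,0*X+.076],-1)).astype(np.float32)
        p=cv2.remap(c["frame"],q[...,0],q[...,1],1).astype(float);h.append((p[...,0]-p[...,1]).mean())
    hole=(b+90 if h[0]>h[1] else b-90);d=(hole-84.3+180)%360-180
    a.append((c["t"],d));print(round(c["t"],3),"bar",b.round(2),"carousel",round(d,2),np.round(h,1))
if n>1:
    t,d=np.array(a).T;d=np.unwrap(np.deg2rad(d),period=2*np.pi);print("omega",np.polyfit(t,d,1)[0].round(3),"rad/s")
pickle.dump(c,open("last.pkl","wb"))
E
python3 m.py 4
```

```text
tcp [ 0.4346 -0.2069  0.0804] F [ 0.04  0.35 -0.04]
6.15 bar 89.22 carousel -85.08 [-1.  -0.6]
6.2 bar -80.59 carousel -74.89 [-0.7 -0.8]
6.25 bar -70.82 carousel 114.88 [-0.6 -0.3]
6.3 bar -60.37 carousel 125.33 [-0.7 21. ]
omega -21.607 rad/s
```

Call:
servo_tool(
  series=[
    [[0,0,0.008,0,0,0,0],[0,0,0.012,0,0,0,0],[0,0,0.014,0,0,0,0],[0,0,0.015,0,0,0,0],[0,0,0.015,0,0,0,0]],
  ],
)

```text
time_s: 6.77
tool_pos: [0.4347, -0.2072, 0.0762]
tool_rot: [-180.0, 0.0, 164.6]
force: [-0.4, -0.7, 0.8]
grip_width: 0.0005
grasp_force: 0.5
```

```bash
python3 m.py 3
```

```text
tcp [ 0.4347 -0.2072  0.0762] F [-0.36 -0.71  0.83]
6.767 bar 20.28 carousel -154.02 [-1.3 33.8]
6.817 bar 24.08 carousel -150.22 [-0.9 32.9]
6.867 bar 26.28 carousel -148.02 [-1.  33.2]
omega 1.047 rad/s
```

The carousel stopped about 147° short of the slot. I'll spin it again, give it the full free run, and use the stopping distance I just measured (about 78°) to time the brake.

Call:
servo_tool(
  series=[
    [[0,0,-0.05,0,0,0,0],[-0.04,0,-0.055,0,0,0,0],[-0.1,0,-0.05,0,0,0,0],[-0.139,0,-0.047,0,0,0,0],[-0.139,0,-0.047,0,0,0,0],[-0.139,0,-0.047,0,0,0,0]],
  ],
)

```text
time_s: 7.42
tool_pos: [0.4745, -0.2181, 0.0899]
tool_rot: [-179.9, -0.1, 164.6]
force: [-1.0, -0.2, 0.1]
grip_width: 0.0005
grasp_force: 0.0
```

```bash
python3 m.py 1; python3 -c "
from ang import *
th=np.deg2rad(np.array([-175,-172,-167,-159,-148,-134,-117,-98,-77,-60,-50])-20);r=np.array([43,42,40,38.5,38,38,38,38,38,40,42])/1e3
z=np.array([.09]*9+[.125,.16])
W=np.c_[A[0]+r*np.cos(th),A[1]+r*np.sin(th),z]
for w,q in zip(W,rows(W)):print(w.round(4),np.round(q,3))
"
```

```text
tcp [ 0.4745 -0.2181  0.0899] F [-1.01 -0.18  0.15]
7.417 bar -43.64 carousel -37.94 [-1.  -2.6]
[ 0.4745 -0.2193  0.09  ] [-0.003 -0.004 -0.   ]
[ 0.4749 -0.2217  0.09  ] [-0.006 -0.011 -0.   ]
[ 0.4763 -0.2255  0.09  ] [-0.014 -0.022 -0.   ]
[ 0.4775 -0.2311  0.09  ] [-0.023 -0.039 -0.   ]
[ 0.4788 -0.2383  0.09  ] [-0.034 -0.061 -0.   ]
[ 0.4818 -0.2471  0.09  ] [-0.051 -0.086 -0.   ]
[ 0.4882 -0.2563  0.09  ] [-0.08 -0.11 -0.  ]
[ 0.4982 -0.264   0.09  ] [-0.118 -0.126 -0.001]
[ 0.5114 -0.2681  0.09  ] [-0.165 -0.128 -0.001]
[ 0.5229 -0.2698  0.125 ] [-0.203 -0.123 -0.117]
[ 0.5304 -0.2699  0.16  ] [-0.227 -0.117 -0.234]
```

```bash
python3 -c "
from ang import *
F=ref();c0=pickle.load(open('last.pkl','rb'))
print(c0['t'],angle(c0,F));c=cam('top');print(c['t'],angle(c,F),angle(c,c0))"
```

```text
7.4167 (np.float64(347.7630894745791), np.float64(0.4452355860442768))
7.4667 (np.float64(348.3052324085656), np.float64(0.4376933403979614)) (np.float64(0.2103399544534991), np.float64(0.9950780335186302))
```

```bash
python3 -c "
from ang import *
th=np.deg2rad(np.array([-191,-186,-181,-176,-170,-161,-149,-134,-117,-98,-77,-62]));r=np.array([42,41,40,39,38.5,38,38,38,38,38,38,40])/1e3
z=np.array([.09]*11+[.13])
W=np.c_[A[0]+r*np.cos(th),A[1]+r*np.sin(th),z]
for w,q in zip(W,rows(W)):print(w.round(4),np.round(q,3))
"
```

```text
[ 0.4748 -0.2224  0.09  ] [-0.007 -0.014 -0.   ]
[ 0.4752 -0.2261  0.09  ] [-0.012 -0.025 -0.   ]
[ 0.476  -0.2297  0.09  ] [-0.017 -0.036 -0.   ]
[ 0.4771 -0.2331  0.09  ] [-0.024 -0.046 -0.   ]
[ 0.4781 -0.2371  0.09  ] [-0.031 -0.058 -0.   ]
[ 0.4801 -0.2428  0.09  ] [-0.042 -0.074 -0.   ]
[ 0.4834 -0.25    0.09  ] [-0.059 -0.094 -0.   ]
[ 0.4896 -0.2577  0.09  ] [-0.086 -0.114 -0.   ]
[ 0.4987 -0.2643  0.09  ] [-0.121 -0.127 -0.   ]
[ 0.5107 -0.268   0.09  ] [-0.163 -0.128 -0.   ]
[ 0.5245 -0.2674  0.09  ] [-0.207 -0.114 -0.001]
[ 0.5348 -0.2657  0.13  ] [-0.238 -0.1   -0.134]
```

Call:
servo_tool(
  series=[
    [[-0.007,-0.014,0,0,0,0,0],[-0.012,-0.025,0,0,0,0,0],[-0.017,-0.036,0,0,0,0,0],[-0.024,-0.046,0,0,0,0,0],[-0.031,-0.058,0,0,0,0,0],[-0.042,-0.074,0,0,0,0,0],[-0.059,-0.094,0,0,0,0,0],[-0.086,-0.114,0,0,0,0,0],[-0.121,-0.127,0,0,0,0,0],[-0.163,-0.128,0,0,0,0,0],[-0.207,-0.114,0,0,0,0,0],[-0.238,-0.1,-0.134,0,0,0,0]],
  ],
)

```text
time_s: 8.52
tool_pos: [0.5329, -0.2647, 0.1241]
tool_rot: [-179.9, -0.7, 164.6]
force: [0.8, 2.7, -0.3]
grip_width: 0.0004
grasp_force: 0.0
```

Call:
servo_tool(
  series=[
    [[0.02,0,-0.05,0,0,0,0],[0.13,0.03,-0.05,0,0,0,0],[0.26,0.06,-0.03,0,0,0,0],[0.37,0.095,0,0,0,0,0],[0.374,0.099,0.08,0,0,0,0],[0.374,0.099,0.13,0,0,0,0],[0.374,0.099,0.158,0,0,0,0],[0.374,0.099,0.163,0,0,0,0],[0.374,0.099,0.163,0,0,0,0]],
  ],
)

```text
time_s: 9.27
tool_pos: [0.4355, -0.2088, 0.0814]
tool_rot: [-179.9, -0.1, 164.5]
force: [-0.1, 0.7, -0.2]
grip_width: 0.0001
grasp_force: 0.0
```

```bash
python3 m.py 4
```

```text
tcp [ 0.4355 -0.2088  0.0814] F [-0.1   0.7  -0.16]
9.267 bar -17.9 carousel 167.8 [ 3.2 35.1]
9.317 bar -6.11 carousel 179.59 [-1.5 31.2]
9.367 bar 5.64 carousel -168.66 [-1.5 30.9]
9.417 bar 17.61 carousel -156.69 [-1.  30.7]
omega 4.128 rad/s
```

Call:
servo_tool(
  series=[
    [[0,0,0.003,0,0,0,0],[0,0,0.003,0,0,0,0],[0,0,0.003,0,0,0,0],[0,0,0.003,0,0,0,0],[0,0,0.003,0,0,0,0],[0,0,0.003,0,0,0,0],[0,0,0.003,0,0,0,0],[0,0,0.003,0,0,0,0],[0,0,0.003,0,0,0,0],[0,0,0.003,0,0,0,0],[0,0,0.003,0,0,0,0],[0,0,0.003,0,0,0,0]],
  ],
)

```text
time_s: 10.47
tool_pos: [0.4355, -0.2074, 0.0806]
tool_rot: [180.0, 0.0, 164.6]
force: [-0.1, -0.4, 0.5]
grip_width: 0.0005
grasp_force: 0.0
```

```bash
python3 m.py 5
```

```text
tcp [ 0.4355 -0.2074  0.0806] F [-0.15 -0.36  0.48]
10.467 bar 74.22 carousel -100.08 [-1.  -0.6]
10.517 bar 84.82 carousel -89.48 [-1.3 -0.5]
10.567 bar -84.16 carousel -78.46 [-0.4 -0.9]
10.617 bar -74.02 carousel 111.68 [-0.7 -0.3]
10.667 bar -63.31 carousel 122.39 [-0.4 14.6]
omega -15.146 rad/s
```

Call:
servo_tool(
  series=[
    [[0,0,0,0,0,0,0],[0,0,0,0,0,0,0],[0,0,0,0,0,0,0],[0,0,0,0,0,0,0],[0,0,0,0,0,0,0],[0,0,0,0,0,0,0],[0,0,0,0,0,0,0],[0,0,0,0,0,0,0],[0,0,0,0,0,0,0]],
  ],
)

```text
time_s: 11.47
tool_pos: [0.4355, -0.2075, 0.0807]
tool_rot: [180.0, 0.0, 164.6]
force: [0.7, -0.1, 0.4]
grip_width: 0.0006
grasp_force: 0.0
```

Call:
servo_tool(
  series=[
    [[0,0,0.008,0,0,0,0],[0,0,0.012,0,0,0,0],[0,0,0.014,0,0,0,0],[0,0,0.015,0,0,0,0],[0,0,0.015,0,0,0,0],[0,0,0.015,0,0,0,0],[0,0,0.015,0,0,0,0],[0,0,0.015,0,0,0,0]],
  ],
)

```text
time_s: 12.13
tool_pos: [0.4356, -0.2073, 0.0762]
tool_rot: [180.0, 0.0, 164.6]
force: [-0.6, 0.4, 2.1]
grip_width: 0.0007
grasp_force: 0.5
```

```bash
python3 m.py 3
```

```text
tcp [ 0.4356 -0.2073  0.0762] F [-0.57  0.41  2.07]
12.133 bar -8.72 carousel -3.02 [ 9.7 -0.5]
12.183 bar -8.78 carousel -3.08 [ 9.9 -0.8]
12.233 bar -8.74 carousel -3.04 [10.  -0.6]
omega -0.003 rad/s
```

The carousel stands still within about 3° of the slot, with the finger still pressing. I'll take a closer look at the slot.

```bash
python3 -c "
from ang import *
c=pickle.load(open('last.pkl','rb'));f=c['frame']
cv2.imwrite('pics/t4.png',cv2.resize(f[180:222,200:262],None,fx=12,fy=12,interpolation=2)[...,::-1])
q=lambda p:((proj(c,p)-[200,180]+.5)*12-.5).round(0)
a=np.deg2rad(84.3);print(q([A[0]+.066*np.cos(a),A[1]+.066*np.sin(a),.096]),q([A[0]+.066*np.cos(a),A[1]+.066*np.sin(a),.076]))
a=np.deg2rad(81.3);print(q([A[0]+.066*np.cos(a),A[1]+.066*np.sin(a),.076]))
"
```

```text
[312. 254.] [323. 262.]
[324. 245.]
```

View pics/t4.png

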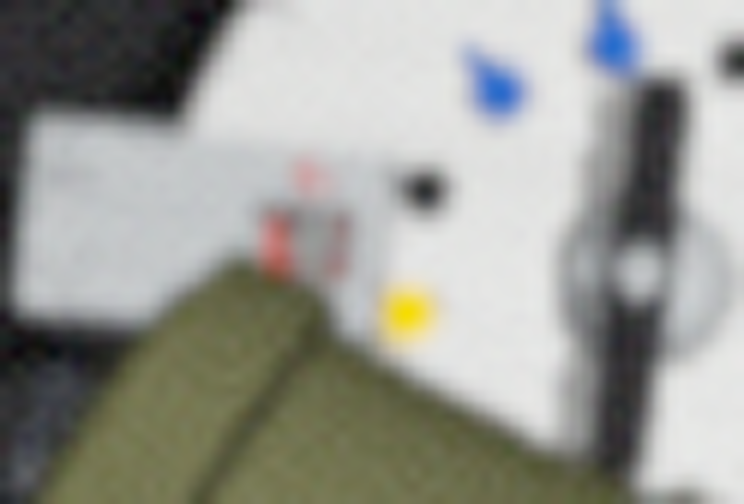

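```bash
python3 - <<'E'
from ang import *
F=ref();f=F["frame"].astype(float)
red=np.clip(f[...,0]-np.maximum(f[...,1],f[...,2])-12,0,None);v,u=np.mgrid[:420,:560]
for box in[(218,232,190,199),(218,232,201,212)]:
    m=red*((u>=box[0])&(u<=box[1])&(v>=box[2])&(v<=box[3]));print(box,m.sum(),((m*u).sum()/m.sum()).round(2),((m*v).sum()/m.sum()).round(2))
    w=onplane(F,[(m*u).sum()/m.sum(),(m*v).sum()/m.sum()],.096)[0];print(w)
# bracket plate mask by height
# bracket edges outer part (radius 97-117 mm) in rectified grid z=.096, 0.5 mm
g=np.arange(-.045,.0451,.0005);yy=np.arange(.099,.116,.001)
X,Y=np.meshgrid(g,yy);q=proj(F,np.stack([A[0]+X,A[1]+Y,0*X+.096],-1)).astype(np.float32)
im=cv2.remap(cv2.cvtColor(F["frame"],cv2.COLOR_RGB2GRAY),q[...,0],q[...,1],1).astype(float)
d=np.diff(cv2.blur(im,(5,3)),axis=1);lo=g[d.argmax(1)];hi=g[d.argmin(1)]
print(lo.round(4),hi.round(4));mid=(lo+hi)/2;print("mid",np.median(mid),np.polyfit(yy,lo,1),np.polyfit(yy,hi,1))
print("angle from axis",90-np.rad2deg(np.arctan2(np.median(mid),.107)))
# axis from top via bar centroid
for c in(F,pickle.load(open('c3.pkl','rb')),pickle.load(open('last.pkl','rb'))):
    g2=np.arange(-.045,.0451,.0005);X,Y=np.meshgrid(g2,g2,indexing='ij');q=proj(c,np.stack([X+A[0],Y+A[1],0*X+.102],-1)).astype(np.float32)
    vv=cv2.cvtColor(cv2.remap(c["frame"],q[...,0],q[...,1],1),cv2.COLOR_RGB2GRAY).astype(float);
    b=np.deg2rad(bar(c));L=X*np.cos(b)+Y*np.sin(b);N=-X*np.sin(b)+Y*np.cos(b)
    w=np.clip(90-vv,0,60)*(abs(L)<.028)*(abs(N)<.012);print("bar normal offset mm",np.rad2deg(b).round(1),1e3*(w*N).sum()/w.sum())
E
```

```text
(218, 232, 190, 199) 73.0 225.22 194.26
[ 0.53760843 -0.16432952  0.096     ]
(218, 232, 201, 212) 62.0 224.1 204.74
[ 0.5133262  -0.16122289  0.096     ]
[-0.0065 -0.0065 -0.0065 -0.0065 -0.0065 -0.006  -0.006  -0.006  -0.006
 -0.006  -0.006  -0.0055 -0.006  -0.0055 -0.0055 -0.0055 -0.0055] [0.0335 0.0335 0.0335 0.0335 0.0335 0.0335 0.0335 0.0335 0.0335 0.0335
 0.0335 0.034  0.0355 0.0355 0.0355 0.036  0.036 ]
mid 0.013750000000000054 [ 0.07230392 -0.01373652] [0.16911765 0.01608088]
angle from axis 82.67735599157436
bar normal offset mm 46.4 2.034554523014241
bar normal offset mm 41.3 2.1641727300517424
bar normal offset mm -8.7 2.914383310037293
```

```bash
python3 - <<'E'
import ang;from ang import *
F=ref();L=pickle.load(open('last.pkl','rb'));C3=pickle.load(open('c3.pkl','rb'))
for AA in([.516,-.2304],[.5171,-.2283]):
    ang.A=np.array(AA)
    for c,g in((F,(272.8,182.7)),(C3,(274.5,184.5))):
        f=c["frame"].astype(float);v,u=np.mgrid[:420,:560];m=np.clip(f[...,0]-np.maximum(f[...,1],f[...,2])-12,0,None)*(np.hypot(u-g[0],v-g[1])<6)
        p=[(m*u).sum()/m.sum(),(m*v).sum()/m.sum()];w=onplane(c,p,.076)[0][:2]-ang.A
        print(AA,"hole",np.rad2deg(np.arctan2(w[1],w[0])).round(2),np.hypot(*w).round(4),"bar",bar(c).round(2))
    print("last bar",bar(L), "rot ref->last",angle(L,F),"rot c3",angle(L,C3))
E
```

```text
[0.516, -0.2304] hole -41.4 0.0661 bar 46.41
[0.516, -0.2304] hole -46.49 0.0653 bar 41.32
last bar -8.74011787034506 rot ref->last (np.float64(128.76084339506986), np.float64(0.5083947049301254)) rot c3 (np.float64(7.795987413743656), np.float64(0.6521243845162766))
[0.5171, -0.2283] hole -43.38 0.0667 bar 46.33
[0.5171, -0.2283] hole -48.44 0.0661 bar 41.25
last bar -8.79987698324662 rot ref->last (np.float64(125.28561530422168), np.float64(0.6471444796562043)) rot c3 (np.float64(7.80515955638547), np.float64(0.6928328276406095))
```

Call:
servo_tool(
  series=[
    [[0,-0.002,0.001,0,0,0,0],[0,-0.004,0.001,0,0,0,0],[0,-0.006,0.001,0,0,0,0],[0,-0.006,0.001,0,0,0,0],[0,-0.006,0.001,0,0,0,0]],
  ],
)

```text
time_s: 12.7
tool_pos: [0.4351, -0.2093, 0.0759]
tool_rot: [180.0, 0.0, 164.6]
force: [-0.2, 0.0, 1.8]
grip_width: 0.0005
grasp_force: 0.8
```

```bash
sed -i 's/^A=.*/A=np.array([.5171,-.2283]) # axis as the top camera sees it/' ang.py; sed -i 's/84\.3/82.7/' m.py; python3 m.py 2; python3 -c "
from ang import *
print(angle(pickle.load(open('last.pkl','rb')),ref()))"
```

```text
tcp [ 0.4351 -0.2093  0.0759] F [-0.21  0.01  1.84]
12.7 bar -7.3 carousel 0.0 [12.3 -0.5]
12.75 bar -7.38 carousel -0.08 [12.3 -0.6]
omega -0.028 rad/s
(np.float64(126.75169406742982), np.float64(0.6959686020592543))
```

Call:
servo_tool(
  series=[
    [[0,0,-0.01,0,0,0,0],[0,0,-0.05,0,0,0,0],[0,0,-0.15,0,0,0,0.52],[0,0,-0.247,0,0,0,0.52],[-0.02,-0.12,-0.247,0,0,0,0.52],[-0.04,-0.22,-0.247,0,0,0,0.52],[-0.062,-0.31,-0.247,0,0,0,0.52],[-0.062,-0.338,-0.247,0,0,0,0.52],[-0.062,-0.338,-0.247,0,0,0,0.52],[-0.062,-0.338,-0.247,0,0,0,0.52]],
  ],
)

```text
time_s: 13.63
tool_pos: [0.4255, -0.3114, 0.1495]
tool_rot: [180.0, -0.1, 164.5]
force: [0.5, -0.1, -0.4]
grip_width: 0.0422
grasp_force: 0.0
```

```bash
python3 m.py 1; python3 -c "
from h import *
c=cam('wrist');f=c['frame'];hsv=cv2.cvtColor(f,cv2.COLOR_RGB2HSV);P=cloud(c);print(get_obs()['grip_width'])
m=((hsv[...,0]<10)|(hsv[...,0]>170))&(hsv[...,1]>120)&(hsv[...,2]>80);n,l,s,ce=cv2.connectedComponentsWithStats(m.astype(np.uint8))
T=pose(get_obs())
for i in range(1,n):
    if s[i,4]>80:
        k=(l==i)&(P[...,2]>.115)&(P[...,2]<.122);p=np.nanmean(P[k],0) if k.any() else None;print(ce[i],s[i],k.sum(),p,None if p is None else (p-T[:3,3])@T[:3,:3])
"
```

```text
tcp [ 0.4255 -0.3114  0.1495] F [ 0.52 -0.09 -0.42]
13.633 bar -5.53 carousel 1.77 [15.4 -0.7]
0.044020053063733224
[280.55156951 231.05530643] [267 214  28  33 669] 589 [ 0.42467015 -0.31260551  0.11820052] [ 0.00085899 -0.00293723  0.03130682]
```

Call:
servo_tool(
  series=[
    [[0.003,-0.008,0.06,0,0,0,0.52],[0.003,-0.008,0.12,0,0,0,0.52],[0.003,-0.008,0.16,0,0,0,0.52],[0.003,-0.008,0.175,0,0,0,0.52],[0.003,-0.008,0.175,0,0,0,0.52],[0.003,-0.008,0.175,0,0,0,0.2],[0.003,-0.008,0.175,0,0,0,0.2],[0.003,-0.008,0.175,0,0,0,0.15],[0.003,-0.008,0.175,0,0,0,0.15],[0.003,-0.008,0.175,0,0,0,0.15]],
  ],
  grip_force=15,
)

```text
time_s: 14.57
tool_pos: [0.4249, -0.3139, 0.0979]
tool_rot: [180.0, 0.1, 164.6]
force: [0.7, 3.0, 2.0]
grip_width: 0.0198
grasp_force: 2.2
```

```bash
python3 m.py 2; python3 -c "
from ang import *
print(angle(pickle.load(open('last.pkl','rb')),ref()))"
```

```text
tcp [ 0.4249 -0.3139  0.0979] F [0.72 2.98 1.98]
14.567 bar -6.35 carousel 0.95 [15.4 -0.5]
14.617 bar -6.39 carousel 0.91 [15.4 -0.7]
omega -0.011 rad/s
(np.float64(126.79669004522444), np.float64(0.6819769715948014))
```

Call:
servo_tool(
  series=[
    [[0,0,0,0,0,0,0.1],[0,0,-0.02,0,0,0,0.1],[0,0,-0.06,0,0,0,0.1],[0,0,-0.12,0,0,0,0.1],[0,0,-0.2,0,0,0,0.1],[0,0,-0.27,0,0,0,0.1],[-0.05,0.12,-0.307,0,0,0,0.1],[-0.1,0.24,-0.307,0,0,0,0.1],[-0.15,0.36,-0.307,0,0,0,0.1],[-0.2,0.47,-0.307,0,0,0,0.1],[-0.254,0.56,-0.307,0,0,0,0.1],[-0.254,0.585,-0.307,0,0,0,0.1]],
  ],
  grip_force=20,
)

```text
time_s: 15.67
tool_pos: [0.5489, -0.1593, 0.1901]
tool_rot: [180.0, 0.1, 165.1]
force: [0.3, 0.7, -0.4]
grip_width: 0.0192
grasp_force: 20.0
```

Call:
servo_tool(
  series=[
    [[0,0,0,0,0,0,0.1],[0,0,0,0,0,0,0.1],[0,0,0,0,0,0,0.1]],
  ],
)

```text
time_s: 15.92
tool_pos: [0.5434, -0.1673, 0.1901]
tool_rot: [-180.0, 0.0, 164.4]
force: [0.3, -0.3, -1.0]
grip_width: 0.0193
grasp_force: 20.0
```

```bash
python3 m.py 1;python3 -c "
from h import *
import pickle
o=get_obs();c=cam('wrist');pickle.dump(c,open('w2.pkl','wb'));f=c['frame'];print(o['tool_pos'],o['joint_velocities'].round(1),o['grip_width'])
print(proj(c,[.5244,-.165,.096]))
u,v=proj(c,[.5244,-.165,.096]).astype(int)
u0=max(0,u-80);v0=max(0,v-60);print(u0,v0);cv2.imwrite('pics/w2.png',cv2.resize(f[v0:v0+110,u0:u0+150],None,fx=5,fy=5,interpolation=2)[...,::-1])"
```

```text
tcp [ 0.5434 -0.1673  0.1901] F [ 0.29 -0.34 -0.99]
15.917 bar -5.72 carousel 1.58 [ 1.8 -0.7]
[ 0.54340328 -0.1673226   0.19004282] [ 0.2  0.  -0.2  0.1 -0.5 -0.1 -0.1] 0.01913085354007459
[280.97911911 189.43727439]
200 129
```

View pics/w2.png

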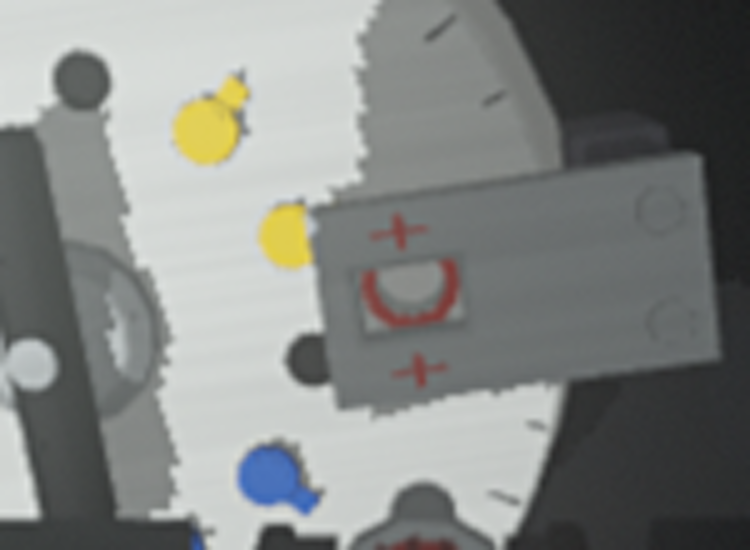

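```bash
python3 -c "
from h import *
import pickle
c=pickle.load(open('w2.pkl','rb'));f=c['frame'].astype(float);hsv=cv2.cvtColor(c['frame'],cv2.COLOR_RGB2HSV)
red=np.clip(f[...,0]-np.maximum(f[...,1],f[...,2])-20,0,None);v,u=np.mgrid[:420,:560]
o=get_obs();T=pose(o);P=[]
for g in((279.6,175.1),(283.7,202.7)):
    m=red*(np.hypot(u-g[0],v-g[1])<6);p=[(m*u).sum()/m.sum(),(m*v).sum()/m.sum()];w=onplane(c,p,.096)[0];P.append(w);print(np.round(p,2),w.round(4))
s=(P[0]+P[1])/2;d=P[1]-P[0];print('slot',s.round(4),'xdir',np.rad2deg(np.arctan2(d[1],d[0])).round(2),np.linalg.norm(d))
print('shift',((s-T[:3,3])@T[:3,:3]).round(4))
# ring fit: red pixels inside slot
m=(red>15)&(abs(u-282)<12)&(v>180)&(v<196);w=onplane(c,np.c_[u[m],v[m]],.076)[:,:2]
from scipy.optimize import least_squares
r=least_squares(lambda p:np.hypot(*(w-p[:2]).T)-p[2],[*s[:2],.0075]).x;print('ring',r.round(4),'offset along xdir',((r[:2]-s[:2])@(d[:2]/np.linalg.norm(d))).round(4))
P=cloud(c);k=(abs(u-282)<20)&(abs(v-189)<30);print('bracket z',np.nanmedian(P[...,2][k&(P[...,2]>.088)&(P[...,2]<.104)]))
"
```

```text
[279.47 174.92] [ 0.5117 -0.1628  0.096 ]
[283.57 202.65] [ 0.5365 -0.166   0.096 ]
slot [ 0.5241 -0.1644  0.096 ] xdir -7.41 0.02505059080732857
shift [ 0.0195 -0.0026  0.094 ]
ring [ 0.524  -0.1644  0.0079] offset along xdir -0.0001
bracket z 0.0962876110848663
```

Call:
servo_tool(
  series=[
    [[0.04,-0.005,0.02,0,0,0,0.1],[0.065,-0.009,0.06,0,0,0,0.1],[0.065,-0.009,0.1,0,0,0,0.1],[0.065,-0.009,0.13,0,0,0,0.1],[0.065,-0.009,0.133,0,0,0,0.1],[0.065,-0.009,0.133,0,0,0,0.1],[0.065,-0.009,0.133,0,0,0,0.1]],
  ],
)

```text
time_s: 16.6
tool_pos: [0.5255, -0.1629, 0.1499]
tool_rot: [-180.0, 0.0, 164.6]
force: [0.2, -0.8, -0.6]
grip_width: 0.0192
grasp_force: 20.0
```

```bash
python3 m.py 1;python3 -c "
from h import *
o=get_obs();T=pose(o);print(o['tool_pos'],((np.array([.5241,-.1644,.096])-T[:3,3])@T[:3,:3]).round(4),o['tool_rot'])"
```

```text
tcp [ 0.5255 -0.1629  0.1499] F [ 0.19 -0.85 -0.58]
16.6 bar -18.29 carousel -10.99 [-0.5 -0.7]
[ 0.52563568 -0.16286097  0.15008869] [ 0.0011 -0.0019  0.0541] [-1.79970636e+02  4.94406418e-02  1.64587805e+02]
```

Call:
servo_tool(
  series=[
    [[0.004,-0.006,0,0,0,0,0.1],[0.004,-0.006,0,0,0,0,0.1],[0.004,-0.006,0,0,0,0,0.1],[0.004,-0.006,0.01,0,0,0,0.1],[0.004,-0.006,0.02,0,0,0,0.1],[0.004,-0.006,0.03,0,0,0,0.1],[0.004,-0.006,0.04,0,0,0,0.1],[0.004,-0.006,0.05,0,0,0,0.1],[0.004,-0.006,0.06,0,0,0,0.1],[0.004,-0.006,0.067,0,0,0,0.1],[0.004,-0.006,0.067,0,0,0,0.1]],
  ],
)

```text
time_s: 17.57
tool_pos: [0.523, -0.1638, 0.129]
tool_rot: [-180.0, -0.1, 164.6]
force: [-0.6, -0.0, -0.2]
grip_width: 0.0191
grasp_force: 20.0
```

Call:
servo_tool(
  series=[
    [[0,0,0.01,0,0,0,0.1],[0,0,0.02,0,0,0,0.1],[0,0,0.028,0,0,0,0.1],[0,0,0.036,0,0,0,0.1],[0,0,0.036,0,0,0,0.1]],
  ],
)

```text
time_s: 17.98
tool_pos: [0.5231, -0.1637, 0.1182]
tool_rot: [-180.0, -0.0, 164.6]
force: [0.1, -0.6, -1.0]
grip_width: 0.0192
grasp_force: 20.0
```

```bash
python3 -c "
from h import *
o=get_obs();T=pose(o);print(o['tool_pos'],o['force'],o['wrist_torque'],((np.array([.5241,-.1644,.096])-T[:3,3])@T[:3,:3]).round(4))"
```

```text
[ 0.52305792 -0.16371826  0.11816526] [ 0.12674711 -0.62989419 -1.01429139] [ 0.02297654  0.07290058 -0.01046308] [-0.0012 -0.0004  0.0222]
```

Call:
servo_tool(
  series=[
    [[-0.003,0,0.006,0,0,0,0.1],[-0.003,0,0.015,0,0,0,0.1],[-0.003,0,0.025,0,0,0,0.1],[-0.003,0,0.033,0,0,0,0.1],[-0.003,0,0.04,0,0,0,0.1],[-0.003,0,0.044,0,0,0,0.1],[-0.003,0,0.044,0,0,0,0.1]],
  ],
)

```text
time_s: 18.57
tool_pos: [0.5241, -0.164, 0.1052]
tool_rot: [-180.0, -0.0, 164.6]
force: [-0.3, -1.2, -0.2]
grip_width: 0.0191
grasp_force: 20.0
```

Call:
servo_tool(
  series=[
    [[0,0,0.002,0,0,0,0.1],[0,0,0.004,0,0,0,0.1],[0,0,0.005,0,0,0,0.1],[0,0,0.005,0,0,0,0.1]],
  ],
)

```text
time_s: 18.9
tool_pos: [0.5243, -0.1641, 0.1041]
tool_rot: [180.0, 0.0, 164.6]
force: [-0.2, 0.6, -1.5]
grip_width: 0.0194
grasp_force: 20.0
```

Call:
servo_tool(
  series=[
    [[0,0,0.002,0,0,0,0.1],[0,0,0.003,0,0,0,0.1],[0,0,0.003,0,0,0,0.1],[0,0,0.003,0,0,0,0.5],[0,0,0.003,0,0,0,0.5],[0,0,0.003,0,0,0,0.5],[0,0,0.003,0,0,0,0.5],[0,0,0.003,0,0,0,0.5]],
  ],
)

```text
time_s: 19.57
tool_pos: [0.5242, -0.1641, 0.103]
tool_rot: [-180.0, -0.0, 164.6]
force: [0.9, -0.1, 0.3]
grip_width: 0.0409
grasp_force: 0.0
```

Call:
servo_tool(
  series=[
    [[0,0,-0.03,0,0,0,0.5],[0,0,-0.1,0,0,0,0.5],[0,0,-0.2,0,0,0,0.5],[0,0,-0.3,0,0,0,0.5],[-0.05,0,-0.35,0,0,0,0.5],[-0.1,0,-0.35,0,0,0,0.5],[-0.1,0,-0.35,0,0,0,0.5],[-0.1,0,-0.35,0,0,0,0.5]],
  ],
)

```text
time_s: 20.23
tool_pos: [0.5531, -0.1723, 0.2083]
tool_rot: [-179.9, -0.0, 164.6]
force: [-0.7, 0.7, -0.5]
grip_width: 0.0437
grasp_force: 0.0
```

```bash
python3 -c "
from h import *
o=get_obs();c=cam('wrist');f=c['frame'];print(o['tool_pos'],o['grip_width'],o['force'])
P=cloud(c);hsv=cv2.cvtColor(f,cv2.COLOR_RGB2HSV)
m=((hsv[...,0]<10)|(hsv[...,0]>170))&(hsv[...,1]>120)&(np.hypot(P[...,0]-.524,P[...,1]+.1644)<.02);z=P[...,2][m];print(m.sum(),np.percentile(z,[5,50,90]))
k=m&(P[...,2]>.118);print('head centre',np.nanmean(P[k],0))
u,v=proj(c,[.5244,-.165,.11]).astype(int);u0=max(0,u-80);v0=max(0,v-60);cv2.imwrite('pics/w3.png',cv2.resize(f[v0:v0+115,u0:u0+155],None,fx=5,fy=5,interpolation=2)[...,::-1])"
```

```text
[ 0.55312947 -0.17233779  0.20834677] 0.04365786503056013 [-0.69419254  0.71742979 -0.46317933]
94 [0.12324012 0.12429062 0.1252477 ]
head centre [ 0.52485673 -0.15906169  0.12433285]
```

View pics/w3.png

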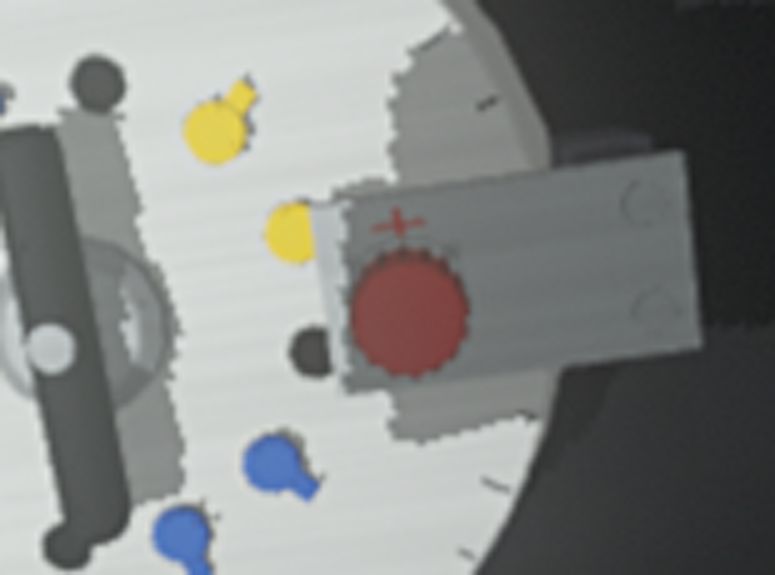

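The pin is seated: its red head at crop pixel (410,313) is at 124 mm, which matches 96 + 28 mm. The gripper is clear of everything.

```bash
python3 -c "
from cell import env
print(env.sign_off())"
```

```text
the job is handed in; nothing more can be done
None
```

The carousel is locked and the job is handed in at about 20 s: it ran free for about 3 s at roughly 4 rad/s, was braked to a standstill with the hole under the slot, and the pin sits on its shoulder, let go; this was the second spin, because the first brake stopped it about 147° short, and I eased it the last degree or so with the same fingertip.

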